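# Zero and start the puzzle timer

## Robot

A 7-joint arm with a two-finger parallel gripper is mounted at the origin on the work surface. World frame = base frame: x ahead of the robot, y to its left, z up, the work surface at z = 0. Lengths are in m, angles in rad, forces in N, time in s.
With the tool pointing down it reaches from about 0.425 to 0.925 m from the base axis. Payload 6.8 kg.
Tool frame: the origin (TCP) lies at the very end of the fingers, on their centre line; the grasp point (between the pads) lies ctrl.grip_point_offset behind it (ctrl.grip_point_offset is the distance from the TCP to the grasp point, in m); z points along the fingers, y is the line along which they close (so a half turn about z gives the same grasp; the last joint's range is limited). The gripper opens to 85 mm and grips with 20 to 120 N. Pads are 22 mm wide; open, the fingers measure 114 mm over their backs; the gripper's body (76 mm by 85 mm) begins 54 mm behind the grasp point. The pads swing forward as they close: fully open they stand 13 mm farther back than shut.
Start: joints at [1.236, 0.477, 0.022, 1.555, -0.011, 1.109, -0.083], TCP at [0.152, -0.658, 0.198] pointing down, gripper open.
Joint ranges: [-2.96, 2.96], [-0.34, 2.1], [-1.41, 1.46], [0.24, 2.44], [-1.37, 4.51], [0.17, 1.92], [-2.96, 2.96]. Speed limits (rad/s): [2.39, 2.39, 3.14, 3.14, 3.14, 3.14, 3.14].

## Interface

Orientations are given as a unit quaternion [w, x, y, z].
In Python, from bench import ctrl, cams, ticket, models gives the robot as it stands.
- The arm moves only by the tool carry_out, never from a script. Its argument "increments" is a list that holds one entry, the list of rows, each a list of 5 numbers: the shift along the tool's x, y, z in m, then the turn about the tool's z in rad, then the gripper's target within -1 to 1 (fully open at 1, half-way at 0, shut at -1). A call has 1 to 20 rows; each row shifts and turns the commanded pose from where the row before left it, along the tool's axes as they then stand; what a row does not reach is not made up. A row lasts 1/8 s, in which the tool goes at most 62.5 mm and 10.7 degrees, less where a joint would pass 70% of its speed; a pose out of reach is approached as far as the arm can. A call with a gripper value outside its range is refused whole. The fingers move at their own pace and stop on an object; "grip_force" is the grip in N (left out, the last holds). Time passes only in rows, so rows that do not move let the fingers close. It gives the time, the measured TCP pose, the force, the opening and the grip force at its end, in the units of the state.
- ctrl.observe(): the state, without advancing time (a new reading comes with each control period).
- cams.camera(name): name is "side" or "top"; returns (picture, depth): 384x512x3 uint8, blue, green, red; 384x512 float32, m along the optical axis (not along the pixel's ray), 0 where there is no reading.
- cams.camera_model(name): a dict with "fx", "fy", "cx", "cy" (pixels), "origin" and "orientation" of the camera in the world. Camera axes: x right, y up, looking along -z (the intrinsics and any distortion apply to the point x, -y, -z); pixel columns grow to the right and rows downward; lengths in m; the calibration is good to about 2 mm. A picture is of the moment at which its call begins. camera_model takes no time and is no camera call.
- ticket.close_job(): hands the job in; it is judged then, once.
Trained networks look in the newest picture that a camera, given by its name, has taken for a name from the list of things; names that differ only in an ending like _2 or _b are one class to them, and where a whole thing is asked for, a point or a joint stands for the part that bears it (a point fixed in the world has none). Each returns a list of dicts, best first, with "p" (0 to 1); they miss things now and then, are a little off and sometimes report something else, mostly with a low value. They report only what shows in the picture. A call takes as long as a camera call. They do not tell look-alikes from the thing itself.
- models.recognise(camera, target): "at" ([column, row] in pixels, amid what is visible of it).
- models.cut_out(camera, target): "mask" (384x512 bool, what is visible of it) and "at" ([column, row] in pixels, amid what is visible of it).
- models.pinpoint(camera, target): "at" ([column, row] in pixels: a listed point, or the origin of a listed thing).
The state is a dict: "time": time; "joint_pos": joint angles; "joint_vel": joint speeds; "effort": joint torques, N m; "eef_pos": TCP position; "orientation": TCP orientation; "contact_force": force on the tool from outside, world axes, zero at the start; "wrist_torque": the same for the moment, N m; "grip_width": finger opening in m; "grasp_force": force on a finger pad.
Only numpy, scipy, OpenCV 4.12 (cv2) and the standard library are available. Lean on these libraries where they do the work, as an engineer would, in place of code of your own. Each camera call takes 0.05 s, during which the arm holds its last target. There are 200 camera calls.

## Task

Get the puzzle timer going for a new round: press the small round key all the way down and let it come back up, then press the long bar key all the way down so that it stays down, and take the hand away. Leave the square key unpressed, do not press the round key again once the bar is down, and do not push the mug around.

Things in the scene. Friction and masses are not known exactly. Their poses are not given: they have to be found in the camera images.
- round_key_top (a point): Round reset key, off-white disc 30 mm across, in a row of three keys on a low black puzzle timer. Point: centre of its flat top, 44 mm above the table; z up, y along the row, x from the row towards the display. Travel 7 mm straight down, 1.5 N to start, 5 N fully down; springs back when let go. Keys are 66 mm apart centre to centre, in any order.
- bar_key_top (a point): Bar-shaped start key, off-white, same row. Point: centre of its flat top, 44 mm above the table while up; 60 mm long (its x, across the row), 22 mm wide (its y, along the row). Travel 7 mm straight down at 3 to 4 N; it stays where it is pushed to and cannot be raised again.
- square_key_top (a point): Square key, off-white, 40 x 40 mm, same row; a spring key like the round one, not to be pressed. Point: centre of its flat top, 44 mm above the table. The timer is 140 x 225 mm, fixed to the table; its display ridge, about 46 mm high, begins 50 mm beyond the line of key centres, on the +x side.
- mug_mid (a point): White ceramic mug standing loose on the table to the robot's right of the timer (-y): 80 mm across plus a handle reaching about 35 mm farther to one side, 95 mm high. The point is its centre, half-way up. Not to be disturbed.
Not all that is in view belongs to the job. Of the things that look like the part that bears mug_mid, take the one that is farthest to the robot's right at the start.

How it is judged:
On the way, in this order (a step that is already met when the one before it is completed fails the run):
1. the round key is pressed down at least 5 mm while the bar key is still up (within 2 mm) (distance of round_key_top from where it was at the start of the episode above 0.005 m and distance of bar_key_top from where it was at the start of the episode below 0.002 m), for 0.04 s.
2. the round key is back up (within 2 mm) and the bar key is pressed down at least 5 mm (distance of round_key_top from where it was at the start of the episode below 0.002 m and distance of bar_key_top from where it was at the start of the episode above 0.005 m), for 0.04 s.
At the end, for the whole second after the job is handed in: The bar key is down by at least 5 mm of its 7 mm, the round and square keys are up (within 2 mm), and the mug stands upright within 30 mm of where it was (all of step 2 and distance of square_key_top from where it was at the start of the episode below 0.002 m and distance of mug_mid from where it was at the start of the episode below 0.03 m and angle between mug_mid's own z axis and vertical below 0.2 rad); the robot touches nothing.
It fails at once if the round key and the bar key are both down (more than 3 mm) at once, so the timer is reset while or after it is started (distance of each of round_key_top, bar_key_top from where it was at the start of the episode above 0.003 m).
It fails at once if the square key is pressed (more than 3 mm) (distance of square_key_top from where it was at the start of the episode above 0.003 m).
It fails at once if the mug is shoved more than 30 mm or tipped over (distance of mug_mid from where it was at the start of the episode above 0.03 m or angle between mug_mid's own z axis and vertical above 0.35 rad).
It also fails if it takes over 29 s, if anything falls off the work surface, if the arm or the gripper's body presses on something with over 40 N, if the wrist force passes 120 N, or if a joint passes its speed limit or range.

## Working session

There is one attempt and no reset: what is moved stays moved. The work goes in short steps, Python scripts to look and compute and a tool call to move; the robot and the scene stay as the last step left them, time stands still between calls to the robot, and variables do not carry over. Pictures are saved under pics/ and viewed, at most 10 in all, crops included, and the job is handed in when it is done.

Besides the shell and the picture viewer there is one more tool, called after "Request:" as name(argument=value, ...), one argument or row to a line, values as JSON. carry_out: Moves the arm, as the interface text tells. Its arguments: {"type":"object","properties":{"increments":{"type":"array"},"grip_force":{"type":"number"}},"required":["increments"]}

```bash
mkdir -p pics; cat > h.py <<'E'
import numpy as np,cv2
from scipy.spatial.transform import Rotation as R
from bench import ctrl,cams,ticket,models
def pt(cam,D,at,z=None):
    m=cams.camera_model(cam);u,v=at
    q=m["orientation"];Rm=R.from_quat([q[1],q[2],q[3],q[0]]).as_matrix();o=np.array(m["origin"])
    r=Rm@np.array([(u-m["cx"])/m["fx"],-(v-m["cy"])/m["fy"],-1])
    if z is not None: return o+r*(z-o[2])/r[2]
    return o+r*D[int(round(v)),int(round(u))]
E
python3 - <<'E'
from h import *
print(cams.camera_model("top"),cams.camera_model("side"))
for c in("top","side"):
    I,D=cams.camera(c);cv2.imwrite(f"pics/{c}0.png",I);np.save(f"{c}0.npy",D)
    for t in("round_key_top","bar_key_top","square_key_top","mug_mid"):
        for d in models.pinpoint(c,t)[:4]:
            print(c,t,round(d["p"],2),np.round(d["at"],1),np.round(pt(c,D,d["at"]),3),np.round(pt(c,D,d["at"],.044),3))
s=ctrl.observe();print(s["time"],s["eef_pos"],s["orientation"],s["contact_force"],s["grip_width"],ctrl.grip_point_offset)
E
```

```text
{'fx': 350.9228641857798, 'fy': 350.9228641857798, 'cx': 258.1205490269901, 'cy': 191.27033588051006, 'origin': array([ 0.41363056, -0.10986579,  0.93299932]), 'orientation': array([-0.69631898, -0.05811776,  0.06825705,  0.71211178])} {'fx': 393.3160860078925, 'fy': 393.3160860078925, 'cx': 256.5528004505855, 'cy': 192.37408066099601, 'origin': array([0.17821287, 0.54482832, 0.54949897]), 'orientation': array([-0.23019353, -0.13131368,  0.46658134,  0.84384211])}
top round_key_top 0.64 [197.9 225.7] [0.489 0.029 0.047] [0.489 0.03  0.044]
top bar_key_top 0.51 [142.1 225.4] [0.493 0.17  0.043] [0.493 0.17  0.044]
top square_key_top 0.57 [171.4 231.7] [0.476 0.096 0.043] [0.476 0.096 0.044]
top mug_mid 0.78 [308.7 130.1] [ 0.752 -0.27   0.002] [ 0.737 -0.263  0.044]
top mug_mid 0.69 [349.2 207.3] [ 0.533 -0.368  0.006] [ 0.528 -0.357  0.044]
top mug_mid 0.67 [321.  256.9] [ 0.404 -0.285  0.004] [ 0.405 -0.278  0.044]
top mug_mid 0.65 [290.1 193. ] [ 0.575 -0.211  0.006] [ 0.568 -0.207  0.044]
side round_key_top 0.68 [258.2 250.1] [0.481 0.036 0.046] [0.482 0.034 0.044]
side bar_key_top 0.81 [220.5 294.9] [0.479 0.167 0.044] [0.479 0.167 0.044]
side square_key_top 0.66 [240.  268.6] [0.484 0.097 0.045] [0.485 0.096 0.044]
side mug_mid 0.85 [314.3 159.9] [ 0.524 -0.329  0.07 ] [ 0.542 -0.376  0.044]
side mug_mid 0.83 [348.4 187.7] [ 0.393 -0.222  0.08 ] [ 0.41  -0.281  0.044]
side mug_mid 0.8 [282.5 184.3] [ 0.539 -0.176  0.069] [ 0.558 -0.214  0.044]
side mug_mid 0.66 [240.7 158.5] [ 0.701 -0.244  0.066] [ 0.725 -0.281  0.044]
0.5 [ 0.15178116 -0.65772987  0.19808401] [ 8.11822779e-07  9.93574260e-01  1.13182106e-01 -1.08615064e-05] [-0.16656059  0.27614103 -0.04166357] 0.08539742140415085 0.0187
```

```bash
python3 - <<'E'
from h import *
a=cv2.imread("pics/top0.png")
b=a[180:280,100:240]
cv2.imwrite("pics/tc.png",cv2.resize(b,(784,560),interpolation=cv2.INTER_CUBIC))
E
```

```text
(no output)
```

View pics/top0.png

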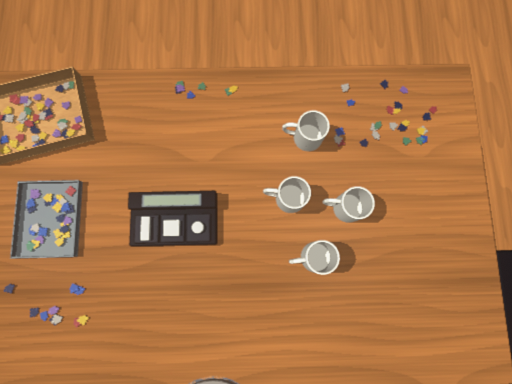

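View pics/side0.png

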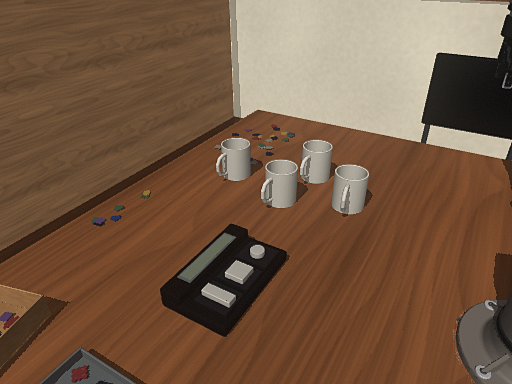

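View pics/tc.png

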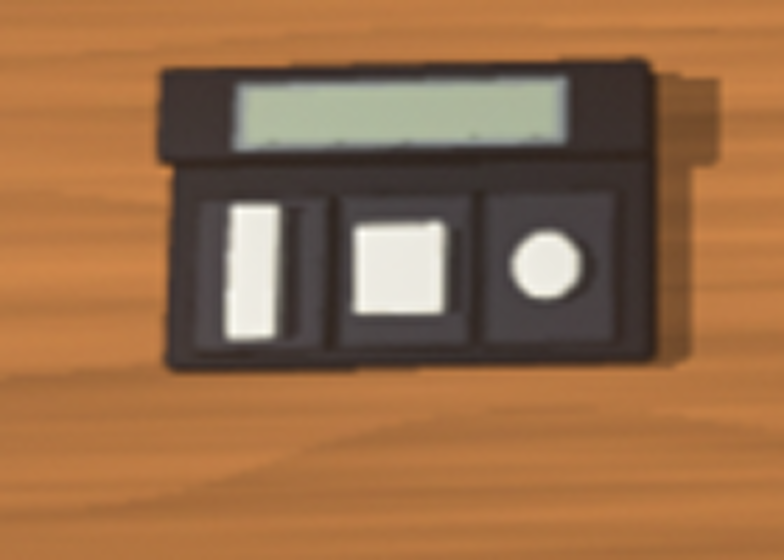

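The mug candidates in the top view are (310,131), (293,195), (353,205) and (320,258). The one meant is (353,205): y≈-0.36, farthest to the right. I only have to avoid it, and I'll stay clear of all four. On the timer, the keys from left to right are the bar (145,228), the square (171,228) and the round key (197.5,227). Next I'll measure the keys by segmentation.

```bash
cat > k.py <<'E'
from h import *
def keys(c,I,D):
    for t in("round_key_top","square_key_top","bar_key_top"):
        ds=models.cut_out(c,t)
        if not ds: print(c,t,"none");continue
        m=ds[0]["mask"]&(I.min(2)>150)
        v,u=np.nonzero(m)
        if len(u)<5: print(c,t,"few");continue
        z=np.median([pt(c,D,(a,b))[2] for a,b in zip(u,v)])
        p=pt(c,D,(u.mean(),v.mean()),.044); print(c,t,round(ds[0]["p"],2),len(u),np.round([u.mean(),v.mean()],1),np.round(p,4),round(z,4))
E
python3 - <<'E'
from k import *
for c in("top","side"):
    I,D=cams.camera(c);keys(c,I,D)
E
```

```text
top round_key_top 0.6 86 [197.4 227.1] [0.4857 0.0306 0.044 ] 0.0434
top square_key_top 0.63 218 [171.1 227.3] [0.4868 0.0969 0.044 ] 0.0433
top bar_key_top 0.74 199 [144.5 228.4] [0.4856 0.1635 0.044 ] 0.0429
side round_key_top 0.75 41 [256.5 250.1] [0.4851 0.0355 0.044 ] 0.0438
side square_key_top none
side bar_key_top 0.97 89 [216.8 293.2] [0.4863 0.1672 0.044 ] 0.0439
```

Request:
carry_out(
  increments=[
    [[0.04, -0.03, 0, 0.113, -1], [0.05, -0.03, 0, 0.114, -1], [0.05, -0.03, 0, 0, -1], [0.05, -0.03, 0, 0, -1], [0.05, -0.03, 0, 0, -1], [0.03, -0.05, 0, 0, -1], [0.03, -0.05, 0, 0, -1], [0.0, -0.05, 0, 0, -1], [0, -0.05, 0, 0, -1], [0, -0.05, 0, 0, -1], [0, -0.05, 0, 0, -1], [0, -0.05, 0, 0, -1], [0, 0, 0, 0, -1], [0, 0, 0, 0, -1]],
  ],
)

```text
time: 2.65
eef_pos: [0.4405, -0.1447, 0.1983]
orientation: [0.0, 1.0, -0.0, 0.0]
contact_force: [0.4, -0.9, 1.1]
grip_width: 0.0001
grasp_force: 0.0
```

Request:
carry_out(
  increments=[
    [[0.011, -0.045, 0, 0, -1], [0.011, -0.044, 0, 0, -1], [0.011, -0.044, 0, 0, -1], [0.012, -0.044, 0.02, 0, -1], [0, 0, 0.04, 0, -1], [0, 0, 0.04, 0, -1], [0, 0, 0.028, 0, -1], [0, 0, 0, 0, -1], [0, 0, 0, 0, -1]],
  ],
)

```text
time: 3.78
eef_pos: [0.4865, 0.0322, 0.0709]
orientation: [0.0, 1.0, -0.001, 0.001]
contact_force: [0.7, 0.4, 0.1]
grip_width: 0.0002
grasp_force: 0.0
```

```bash
python3 - <<'E'
from h import *
I,D=cams.camera("side");J,E=cams.camera("top")
a=cv2.resize(I[190:340,150:310],(400,375),interpolation=cv2.INTER_CUBIC)
b=cv2.resize(J[150:300,100:260],(400,375),interpolation=cv2.INTER_CUBIC)
cv2.imwrite("pics/c1.png",np.hstack([a,b]))
s=ctrl.observe();print(s["time"],s["eef_pos"],s["contact_force"])
E
```

```text
3.875 [0.48675552 0.0325954  0.0714401 ] [-0.23757471 -0.80204765  0.05608415]
```

View pics/c1.png

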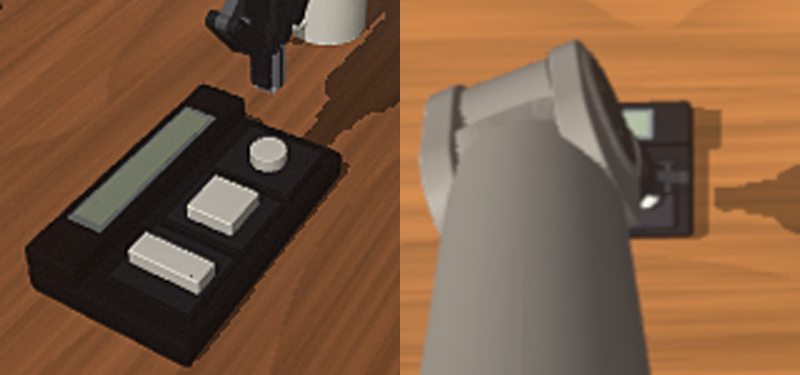

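The left half (side crop) shows the shut fingertips directly above the round key, which is at about (268,150) in the crop. The bar and square keys are up. In the top view the arm hides most of the timer. The aim is good, so I press.

Request:
carry_out(
  increments=[
    [[0, 0, 0.015, 0, -1], [0, 0, 0.009, 0, -1], [0, 0, 0.003, 0, -1], [0, 0, 0.003, 0, -1], [0, 0, 0.003, 0, -1], [0, 0, 0.001, 0, -1], [0, 0, 0, 0, -1]],
  ],
)

```text
time: 4.75
eef_pos: [0.4855, 0.0329, 0.0362]
orientation: [0.0, 1.0, -0.0, 0.0]
contact_force: [-0.2, 0.2, 0.2]
grip_width: -0.0001
grasp_force: 0.0
```

The force is near zero at z=0.036, so the key may have been missed. I'll look before doing anything else.

```bash
python3 - <<'E'
from h import *
I,D=cams.camera("side")
cv2.imwrite("pics/c2.png",cv2.resize(I[200:320,180:310],(650,600),interpolation=cv2.INTER_CUBIC))
s=ctrl.observe();print(s["time"],s["eef_pos"],s["contact_force"],s["wrist_torque"])
for at in((257,226),(257,248)): print(pt("side",D,at,.071),pt("side",D,at,.044))
E
```

```text
4.8 [0.48554862 0.03293088 0.03622043] [ 0.47819235 -0.54876049 -0.33324871] [ 0.04463952  0.02926261 -0.01214652]
[ 0.50591978 -0.00175467  0.071     ] [ 0.52441112 -0.03259641  0.044     ]
[0.47105991 0.05700724 0.071     ] [0.48758423 0.02948122 0.044     ]
```

View pics/c2.png

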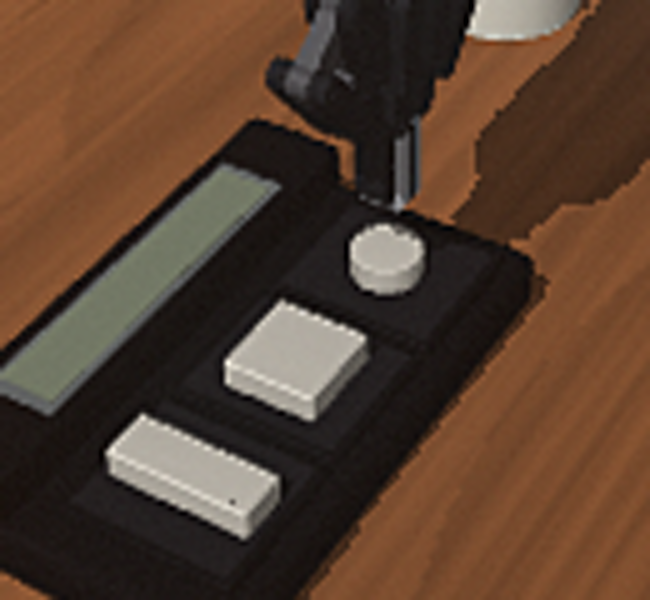

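The fingertips at crop (390,205) are above or behind the round key, not on it. I'll use depth to find where they really are.

```bash
python3 - <<'E'
from h import *
I,D=cams.camera("side")
for v in range(228,252,2): print(v,[tuple(np.round(pt("side",D,(u,v))*1000).astype(int)) for u in (252,255,258,261,264)])
E
```

```text
228 [(np.int64(474), np.int64(70), np.int64(125)), (np.int64(473), np.int64(60), np.int64(119)), (np.int64(479), np.int64(39), np.int64(103)), (np.int64(474), np.int64(38), np.int64(104)), (np.int64(536), np.int64(-83), np.int64(1))]
230 [(np.int64(488), np.int64(46), np.int64(99)), (np.int64(482), np.int64(45), np.int64(101)), (np.int64(479), np.int64(40), np.int64(99)), (np.int64(475), np.int64(35), np.int64(97)), (np.int64(533), np.int64(-79), np.int64(-1))]
232 [(np.int64(489), np.int64(45), np.int64(93)), (np.int64(481), np.int64(48), np.int64(99)), (np.int64(478), np.int64(41), np.int64(95)), (np.int64(474), np.int64(36), np.int64(93)), (np.int64(529), np.int64(-72), np.int64(0))]
234 [(np.int64(488), np.int64(46), np.int64(90)), (np.int64(483), np.int64(44), np.int64(90)), (np.int64(479), np.int64(40), np.int64(90)), (np.int64(475), np.int64(36), np.int64(88)), (np.int64(526), np.int64(-66), np.int64(-1))]
236 [(np.int64(489), np.int64(45), np.int64(84)), (np.int64(482), np.int64(45), np.int64(87)), (np.int64(479), np.int64(40), np.int64(84)), (np.int64(475), np.int64(35), np.
[... 960 characters left out ...]
int64(25))]
246 [(np.int64(499), np.int64(29), np.int64(44)), (np.int64(494), np.int64(27), np.int64(45)), (np.int64(489), np.int64(23), np.int64(44)), (np.int64(484), np.int64(20), np.int64(44)), (np.int64(487), np.int64(3), np.int64(31))]
248 [(np.int64(496), np.int64(34), np.int64(44)), (np.int64(491), np.int64(32), np.int64(45)), (np.int64(486), np.int64(28), np.int64(43)), (np.int64(480), np.int64(26), np.int64(45)), (np.int64(476), np.int64(21), np.int64(43))]
250 [(np.int64(494), np.int64(38), np.int64(42)), (np.int64(487), np.int64(38), np.int64(45)), (np.int64(483), np.int64(33), np.int64(43)), (np.int64(477), np.int64(31), np.int64(44)), (np.int64(473), np.int64(27), np.int64(43))]
```

The depth puts the real fingertip bottom at z≈0.073, with xy right. The reported TCP z is therefore about 36 mm lower than the fingers really are, and the contact force of zero agrees. I'll go down in steps, guided by force and camera.

Request:
carry_out(
  increments=[
    [[0, 0, 0.01, 0, -1], [0, 0, 0.008, 0, -1], [0, 0, 0.004, 0, -1], [0, 0, 0, 0, -1]],
  ],
)

```text
time: 5.35
eef_pos: [0.4851, 0.0329, 0.0136]
orientation: [0.0, 1.0, -0.0, -0.001]
contact_force: [0.7, 0.0, 0.8]
grip_width: -0.0002
grasp_force: 0.0
```

```bash
python3 - <<'E'
from h import *
I,D=cams.camera("side")
cv2.imwrite("pics/c3.png",cv2.resize(I[200:320,180:310],(650,600),interpolation=cv2.INTER_CUBIC))
s=ctrl.observe();print(s["time"],s["eef_pos"],s["contact_force"])
for v in range(240,256,2): print(v,[np.round(pt("side",D,(u,v))*1000).astype(int).tolist() for u in (252,255,258,261)])
E
```

```text
5.4 [0.48529029 0.03296888 0.01389583] [0.08564815 0.29761564 0.16231455]
240 [[489, 46, 75], [484, 42, 74], [478, 42, 77], [475, 36, 74]]
242 [[488, 47, 71], [482, 47, 74], [478, 42, 72], [474, 38, 71]]
244 [[489, 46, 65], [482, 46, 68], [479, 40, 66], [474, 37, 65]]
246 [[489, 45, 60], [484, 43, 60], [479, 41, 61], [474, 37, 60]]
248 [[493, 39, 49], [482, 46, 58], [478, 42, 57], [476, 34, 53]]
250 [[493, 39, 43], [488, 36, 44], [480, 39, 49], [477, 32, 45]]
252 [[490, 45, 44], [483, 45, 47], [480, 39, 44], [474, 37, 45]]
254 [[489, 47, 41], [481, 48, 45], [478, 43, 43], [473, 39, 42]]
```

View pics/c3.png

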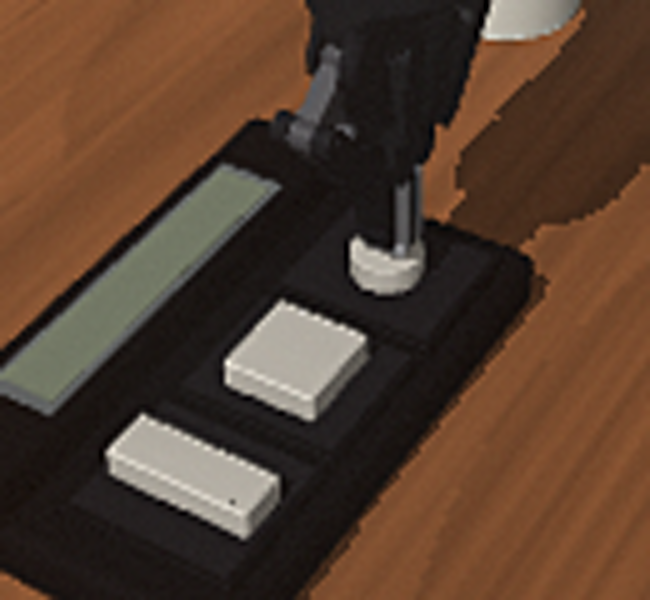

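The fingertips are now over the round key, about 7 mm above it. I continue in small steps.

Request:
carry_out(
  increments=[
    [[0, 0, 0.003, 0, -1], [0, 0, 0.003, 0, -1], [0, 0, 0.002, 0, -1], [0, 0, 0, 0, -1]],
  ],
)

```text
time: 5.9
eef_pos: [0.4858, 0.033, 0.0062]
orientation: [-0.0, 1.0, -0.0, 0.0]
contact_force: [0.2, -0.3, 4.7]
grip_width: 0.0001
grasp_force: 1.8
```

Request:
carry_out(
  increments=[
    [[0, 0, 0.002, 0, -1], [0, 0, 0.001, 0, -1], [0, 0, 0, 0, -1]],
  ],
)

```text
time: 6.28
eef_pos: [0.4858, 0.033, 0.0038]
orientation: [0.0, 1.0, -0.0, 0.0]
contact_force: [-1.6, -0.1, 11.7]
grip_width: 0.0001
grasp_force: 5.9
```

```bash
python3 - <<'E'
from h import *
I,D=cams.camera("side")
cv2.imwrite("pics/c4.png",cv2.resize(I[200:320,180:310],(650,600),interpolation=cv2.INTER_CUBIC))
s=ctrl.observe();print(s["time"],s["eef_pos"],s["contact_force"])
for v in range(246,260,2): print(v,[np.round(pt("side",D,(u,v))*1000).astype(int).tolist() for u in (252,255,258,261)])
E
```

```text
6.325 [0.48583154 0.03298261 0.00376843] [-2.83803216 -1.30747049 11.57918912]
246 [[178, 545, 549], [482, 47, 64], [479, 40, 60], [475, 35, 59]]
248 [[488, 47, 57], [483, 45, 57], [479, 40, 55], [475, 36, 54]]
250 [[489, 46, 51], [482, 46, 54], [477, 43, 53], [475, 36, 49]]
252 [[494, 37, 37], [483, 45, 47], [480, 39, 44], [475, 36, 44]]
254 [[491, 43, 37], [486, 40, 38], [480, 39, 39], [476, 34, 38]]
256 [[489, 47, 36], [483, 45, 37], [479, 41, 36], [473, 39, 37]]
258 [[487, 49, 33], [483, 46, 33], [477, 44, 33], [473, 39, 31]]
```

View pics/c4.png

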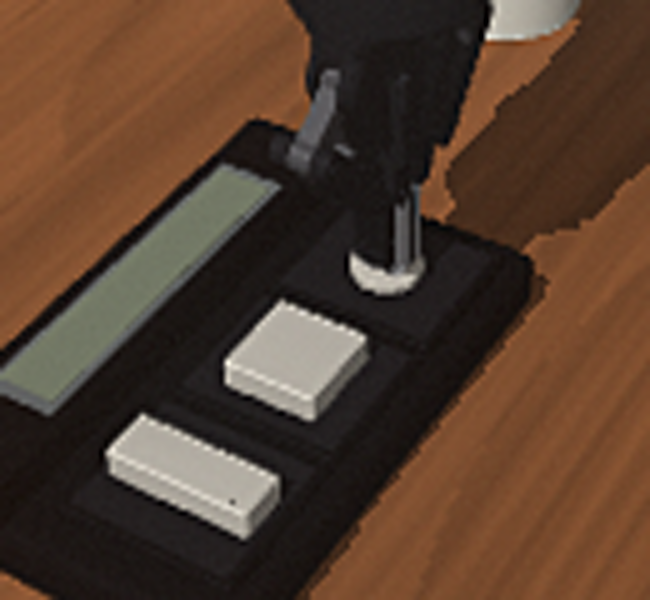

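The round key's top measures z≈0.037 with 11.6 N on the tool, so it is fully down; bar and square are up. Now I lift, shift 132 mm to the bar, and check with one look at the keys.

Request:
carry_out(
  increments=[
    [[0, 0, -0.012, 0, -1], [0, 0, -0.03, 0, -1], [0, 0, 0, 0, -1], [0, -0.044, 0, 0, -1], [0, -0.044, 0, 0, -1], [0, -0.044, 0, 0, -1], [0, 0, 0, 0, -1], [0, 0, 0, 0, -1]],
  ],
)

```text
time: 7.32
eef_pos: [0.4847, 0.164, 0.0444]
orientation: [0.001, 1.0, -0.0, -0.001]
contact_force: [-0.7, -0.6, -1.0]
grip_width: -0.0
grasp_force: 0.0
```

```bash
python3 - <<'E'
from k import *
I,D=cams.camera("side");keys("side",I,D)
cv2.imwrite("pics/c5.png",cv2.resize(I[200:320,180:310],(650,600),interpolation=cv2.INTER_CUBIC))
s=ctrl.observe();print(s["time"],s["eef_pos"],s["contact_force"])
E
```

```text
side round_key_top few
side square_key_top 0.55 60 [231.2 271.6] [0.4944 0.1107 0.044 ] 0.0434
side bar_key_top 0.74 389 [217.4 294.2] [0.4841 0.1685 0.044 ] 0.0437
7.525 [0.48540012 0.16338982 0.0448338 ] [0.05530812 0.07660193 0.23688903]
```

View pics/c5.png

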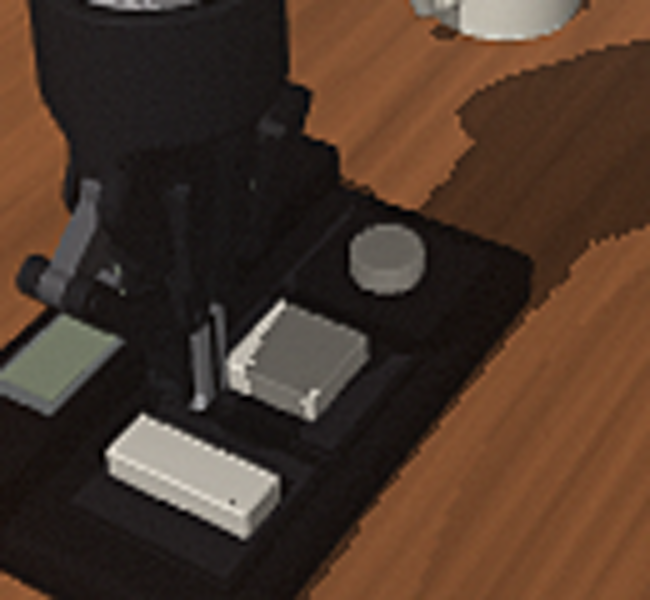

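The round key is back up, and shaded by the arm. The bar is still up, with the tips above it. I press the bar to the same depth.

Request:
carry_out(
  increments=[
    [[0.001, -0.002, 0.015, 0, -1], [0, 0, 0.013, 0, -1], [0, 0, 0.005, 0, -1], [0, 0, 0.003, 0, -1], [0, 0, 0.003, 0, -1], [0, 0, 0.002, 0, -1], [0, 0, 0.001, 0, -1], [0, 0, 0, 0, -1]],
  ],
)

```text
time: 8.52
eef_pos: [0.4863, 0.1668, 0.0037]
orientation: [0.0, 1.0, -0.0, -0.0]
contact_force: [-4.4, -2.0, 10.5]
grip_width: 0.0003
grasp_force: 4.9
```

```bash
python3 - <<'E'
from k import *
I,D=cams.camera("side");keys("side",I,D)
s=ctrl.observe();print(s["time"],s["eef_pos"],s["contact_force"])
E
```

```text
side round_key_top few
side square_key_top few
side bar_key_top 0.47 116 [223.3 299.7] [0.4683 0.1737 0.044 ] 0.0369
8.725 [0.48630759 0.16679337 0.00370014] [-3.92274083 -2.37149174  9.42729394]
```

The bar's top is at z=0.0369, which is fully down, with 10 N on the tool. I retreat straight up, then check from both cameras.

Request:
carry_out(
  increments=[
    [[0, 0, -0.01, 0, -1], [0, 0, -0.04, 0, -1], [0, 0, -0.05, 0, -1], [0, 0, -0.05, 0, -1], [-0.02, 0.05, -0.03, 0, -1], [0, 0.05, 0, 0, -1], [0, 0.05, 0, 0, -1], [0, 0.05, 0, 0, -1], [0, 0.05, 0, 0, -1], [0, 0.05, 0, 0, -1], [0, 0, 0, 0, -1], [0, 0, 0, 0, -1]],
  ],
)

```text
time: 10.22
eef_pos: [0.4668, -0.1325, 0.1835]
orientation: [-0.0, 1.0, -0.0, 0.001]
contact_force: [0.1, 0.7, -0.2]
grip_width: -0.0001
grasp_force: 0.0
```

```bash
python3 - <<'E'
from k import *
for c in("side","top"):
    I,D=cams.camera(c);keys(c,I,D)
    print([np.round(d["at"],1).tolist() for d in models.pinpoint(c,"mug_mid")[:4]])
    if c=="side": cv2.imwrite("pics/c6.png",I)
s=ctrl.observe();print(s["time"],s["eef_pos"],s["contact_force"])
E
```

```text
side round_key_top 0.57 106 [256.6 249.7] [0.4857 0.0342 0.044 ] 0.044
side square_key_top 0.88 308 [238.2 270. ] [0.4857 0.1007 0.044 ] 0.044
side bar_key_top 0.87 312 [218.1 295.8] [0.481 0.171 0.044] 0.0369
[[238.1, 155.8], [348.5, 188.5], [312.5, 158.5], [237.9, 266.5]]
top round_key_top 0.66 190 [145.5 228.4] [0.4855 0.1609 0.044 ] 0.0364
top square_key_top 0.49 239 [171.  227.5] [0.4862 0.097  0.044 ] 0.0433
top bar_key_top 0.62 197 [145.4 228.7] [0.4848 0.1613 0.044 ] 0.0363
[[349.1, 202.8], [317.7, 258.1], [308.1, 128.8]]
10.725 [ 0.46642512 -0.13284241  0.18311369] [-0.91705395  0.03181487 -0.53096283]
```

View pics/c6.png

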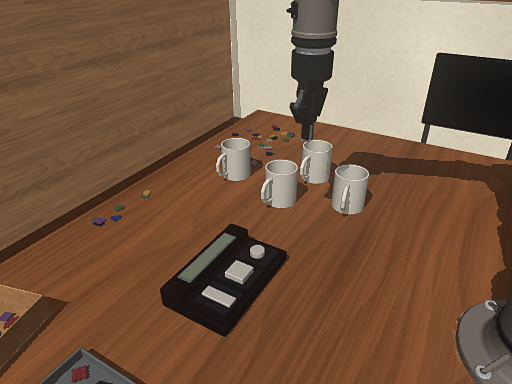

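The bar is down (z 0.037), and the round and square keys are up (0.044). The mugs have not moved, and the arm is clear and touching nothing.

```bash
python3 -c "
from bench import ticket
print(ticket.close_job())"
```

```text
the job is handed in; nothing more can be done
None
```

The job is handed in, verdict not shown: I pressed the round key fully and it came back up, then pressed the bar key down and it stayed down; the last look, just before hand-in, showed the square key up, the mugs unmoved and the hand clear.

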